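# Weigh a moulded gear blank on the spring balance and mark the reading

### The arm

A 6-joint arm with a two-finger parallel gripper is mounted at the origin on the work surface. World frame = base frame: x ahead of the robot, y to its left, z up, the work surface at z = 0. Lengths are in m, angles in rad, forces in N, time in s.
With the tool pointing down it reaches from about 0.425 to 0.95 m from the base axis. Payload 3.5 kg.
Tool frame: the origin (TCP) lies at the very end of the fingers, on their centre line; the grasp point (between the pads) lies 19 mm behind it (ctrl.grip_point_offset is the distance from the TCP to the grasp point, in m); z points along the fingers, y is the line along which they close (so a half turn about z gives the same grasp; the last joint's range is limited). The gripper opens to 85 mm and grips with 20 to 120 N. Pads are 22 mm wide; open, the fingers measure 114 mm over their backs; the gripper's body (76 mm by 85 mm) begins 54 mm behind the grasp point. The pads swing forward as they close: fully open they stand 13 mm farther back than shut.
Start: joints at [-1.347, 0.286, 1.577, -0, 1.279, -0.15], TCP at [0.247, -0.628, 0.231] pointing down, gripper open.
Joint ranges: [-2.77, 2.77], [-0.9, 2.22], [0.21, 2.48], [-1.53, 4.67], [0.24, 2.81], [-2.84, 2.84]. Speed limits (rad/s): [2.79, 2.79, 3.14, 3.14, 3.14, 3.14].

### API

Orientations are given as a unit quaternion [x, y, z, w].
In Python, from plant import ctrl gives the robot as it stands. The module is installed in compiled form; this text tells all that it offers.
- The arm moves only by the shell command python3 -m pendant 'ROWS' [OPENING] [FORCE]. ROWS is JSON, a list of rows, each an object of numbers: "dx", "dy", "dz": the shift along the tool's x, y, z in cm; "twist": the turn about the tool's z in degrees. A call has 1 to 10 rows; each row is the pose to reach, as a shift and turn from the pose commanded when the call began, along the tool's axes at that moment; what a row does not reach only later rows make up. A row lasts 1/8 s, in which the tool goes at most 62.5 mm and 10.7 degrees, less where a joint would pass 70% of its speed; a pose out of reach is approached as far as the arm can. A call with a gripper value outside its range is refused whole. OPENING is the opening in per cent of the stroke, from 0 (shut) to 100 (fully open), set as the call begins (- or left out, the last holds). The fingers move at their own pace and stop on an object; FORCE is the grip in N (left out, the last holds). Time passes only in rows, so rows that repeat a pose let the fingers close. It gives the time, the measured TCP pose, the force, the opening and the grip force at its end, in the units of the state.
- ctrl.get_state(): the state, without advancing time (a new reading comes with each control period).
- ctrl.read_camera(name): name is "scene" or "top"; returns a dict with "img" (400x640x3 uint8, red, green, blue), "depth" (400x640 float32, m along the optical axis (not along the pixel's ray), 0 where there is no reading), "camera_matrix" (3x3 intrinsics, pixels), "xyz" and "rotation" of the camera in the world. Camera axes: x right, y up, looking along -z (the intrinsics and any distortion apply to the point x, -y, -z); pixel columns grow to the right and rows downward; lengths in m; the calibration is good to about 2 mm. A picture is of the moment at which its call begins.
- ctrl.sign_off(): hands the job in; it is judged then, once.
The state is a dict: "time": time; "qpos": joint angles; "dq": joint speeds; "joint_efforts": joint torques, N m; "eef_pos": TCP position; "tcp_rot": TCP orientation; "contact_force": force on the tool from outside, world axes, zero at the start; "wrist_torque": the same for the moment, N m; "opening": opening from 0.0 (shut) to 1.0 (fully open); "finger_force": force on a finger pad.
Only numpy, scipy, OpenCV 4.12 (cv2) and the standard library are available. Lean on these libraries where they do the work, as an engineer would, in place of code of your own. Each camera call takes 0.05 s, during which the arm holds its last target. There are 200 camera calls.

### The job

Pick up the black gear blank that has a stirrup on top, by its tab, and hang it by the stirrup's bar on the hook of the spring balance, easing it on so the balance never runs down to its bottom stop. Let go and let it settle; only then slide the brass marker on the side rod until its tip is level with the balance's pointer, and leave everything hanging still. Leave the other things on the bench where they are.

Things in the scene. Friction and masses are not known exactly. Their poses are not given: they have to be found in the camera images.
- gear_blank: Black gear blank, 86 mm across, 22 mm thick, lying flat, 0.15 to 0.35 kg. Origin under its centre, z up. On it stands a stirrup of 8 mm rod: legs at y = -32 and +32 mm, joined by a level bar along y, centre line 85 mm up; the window below (56 mm wide, 55 mm high) is open along x. On the bar's middle a flat tab: 10 mm thick along x, 30 mm wide along y, top 145 mm up.
- bail_bar (a point): Middle of the stirrup bar's centre line, 85 mm above the gear blank's underside; axes as the gear blank's.
- grip_tab (a point): Point in the flat tab, 125 mm above the gear blank's underside and 20 mm below the tab's top: pinch here, across the 10 mm thickness (gear blank's x axis).
- hook_seat (a point): Lowest point of the centre line of the hook (8 mm rod), 220 mm up when empty; the hung bar's centre line lies 8 mm higher. Moves with the carriage. Axes as the balance's: hook points to -x (towards the robot), z up. From here the rod rises to the tip in -x; in +x it rises 12 mm in 30 mm, then runs level to the frame 130 mm away.
- hook_tip (a point): Centre of the hook's round end, 25 mm out (-x) from and 14 mm above the seat; the bar must pass over it.
- carriage (a joint): Downward travel of the hook carriage, m: 0 empty, 0.1 at the bottom stop. Spring 50 N per m, lightly damped: it bobs about twice a second and settles in 2 to 4 s; a gear blank alone pulls it down 30 to 70 mm.
- pointer_tip (a point): Tip of the flat dark pointer that reaches sideways (-y of the balance) from the carriage to one edge of the white graduated strip; moves with the carriage.
- marker (a joint): Downward travel of the brass marker on its vertical side rod, m: 0 at the top, 0.1 at the bottom. Stiff sliding (about 2 N), stays where it is left. Starts near the top.
- marker_tip (a point): Tip of the marker's flat brass finger, at the other edge of the graduated strip, 22 mm to the -y side of the pointer's tip. Axes as the balance's.
- marker_tab (a point): Centre of the marker's grip tab, 10 mm thick along the balance's y, 36 mm along x, 26 mm tall, held 100 mm out from the rod towards the robot and 110 mm to the -y side of the hook; this point is 4 mm above the marker's tip. Axes as the balance's. Pinch it from above across its 10 mm.
- scale_frame: Open-frame bench spring balance, fixed: base 130 x 210 x 16 mm, upright rods and a top bar 362 mm high. Origin under the base in line with the hook; hook points along its -x; the marker's rod is at y = -110 mm, the hook's seat at x = -130 mm.
- plain_blank: Black gear blank without stirrup, 86 mm across, 22 mm thick; leave alone. Origin under its centre.
- bushing: White bushing, 32 mm across, 26 mm high; leave alone. Origin under its centre.
- bottle_cap: Blue bottle cap, 34 mm across, 16 mm high; leave alone. Origin under its centre.
- sprue_puller: Squat aluminium sprue puller, 48 mm across, 46 mm high; leave alone. Origin under its centre.
- scraper: Chrome hand scraper lying down, 200 mm long, 20 mm thick; leave alone. Origin at its middle, underside, long axis x.
- bayonet_socket: Steel twist-lock socket on a 90 mm square plate, 47 mm high, fixed to the bench. Origin under its centre.
Things that resemble listed ones, but are neither listed nor needed, are in the scene too. Of the things shaped like the gear_blank, the black one is meant.

How it is judged:
On the way:
1. the gear blank hangs from the hook by its stirrup, let go and settled, with the marker not yet moved (under 4 mm) (distance between bail_bar and hook_seat below 0.03 m and value of joint carriage above 0.02 m and angle between gear_blank's own z axis and vertical below 0.5 rad and linear speed of gear_blank below 0.03 m/s and velocity of joint carriage between -0.015 and 0.015 m/s and contact force between gear_blank and the fingers below 0.05 N and contact force between gear_blank and the arm below 0.05 N and distance of marker_tip from where it was at the start of the episode below 0.004 m), for 0.4 s.
At the end, for the whole second after the job is handed in: The gear blank hangs upright (within 0.5 rad) and still by its stirrup bar in the hook's seat (bar's middle within 30 mm of the seat), the balance pulled down more than 20 mm, and the marker's tip is level with the pointer's tip within 5 mm (distance between bail_bar and hook_seat below 0.03 m and value of joint carriage above 0.02 m and angle between gear_blank's own z axis and vertical below 0.5 rad and linear speed of gear_blank below 0.03 m/s and velocity of joint carriage between -0.015 and 0.015 m/s and z of marker_tip in the frame of pointer_tip between -0.005 and 0.005 m); the robot touches nothing.
It fails at once if the balance is run down to its bottom stop (carriage beyond 95 mm) (value of joint carriage above 0.095 m).
It fails at once if one of the other loose things on the bench is moved more than 20 mm (distance of any of plain_blank, bushing, bottle_cap, sprue_puller, scraper from where it was at the start of the episode above 0.02 m).
It also fails if it takes over 64 s, if anything falls off the work surface, if the arm or the gripper's body presses on something with over 40 N, if the wrist force passes 120 N, or if a joint passes its speed limit or range.

## Working session

There is one attempt and no reset: what is moved stays moved. The work goes in short steps, Python scripts to look and compute and a shell command to move; the robot and the scene stay as the last step left them, time stands still between calls to the robot, and variables do not carry over. Pictures are saved under pics/ and viewed, at most 10 in all, crops included, and the job is handed in when it is done.

```bash
mkdir -p pics; cat > h.py <<'E'
import numpy as np, cv2
from plant import ctrl
def cam(n):
    c=ctrl.read_camera(n); np.savez(f'/tmp/{n}.npz',**{k:np.asarray(v) for k,v in c.items()}); return c
def load(n): return dict(np.load(f'/tmp/{n}.npz'))
def ray(c,u,v):
    K=c['camera_matrix']; d=np.array([(u-K[0,2])/K[0,0],-(v-K[1,2])/K[1,1],-1.])
    return np.asarray(c['xyz']), np.asarray(c['rotation'])@d
def onz(c,u,v,z):
    o,d=ray(c,u,v); return o+d*(z-o[2])/d[2]
def dep(c,u,v):
    o,d=ray(c,u,v); return o+d*c['depth'][int(v),int(u)]
def two(c1,p1,c2,p2):
    o1,d1=ray(c1,*p1);o2,d2=ray(c2,*p2)
    s=np.linalg.lstsq(np.stack([d1,-d2],1),o2-o1,rcond=None)[0]
    a,b=o1+s[0]*d1,o2+s[1]*d2; return (a+b)/2,np.linalg.norm(a-b)
E
python3 - <<'E'
from h import *
for n in('scene','top'):
    c=cam(n); cv2.imwrite(f'pics/{n}0.png',c['img'][...,::-1]); print(n,c['xyz'],np.round(c['rotation'],3),c['camera_matrix'],c['rotation'].shape if hasattr(c['rotation'],'shape') else '', c.keys())
s=ctrl.get_state();print(s)
E
```

```text
scene [ 1.18704512 -0.07163541  0.80378749] [0.279 0.257 0.615 0.691] [[377.51813756   0.         314.90214846]
 [  0.         377.51813756 190.7344197 ]
 [  0.           0.           1.        ]] (4,) dict_keys(['img', 'depth', 'camera_matrix', 'xyz', 'rotation'])
top [ 0.41237827 -0.01906955  1.03221389] [ 0.034 -0.045 -0.703  0.709] [[362.58274062   0.         314.64543183]
 [  0.         362.58274062 199.86920326]
 [  0.           0.           1.        ]] (4,) dict_keys(['img', 'depth', 'camera_matrix', 'xyz', 'rotation'])
{'time': 0.1, 'qpos': array([-1.34701206e+00,  2.87118038e-01,  1.57801796e+00, -8.67856447e-06,
        1.27860796e+00, -1.49981279e-01]), 'dq': array([ 0.00113928, -0.00311006, -0.00287664, -0.00029018,  0.00165238,
       -0.00044379]), 'joint_efforts': array([ 1.49052732e-03, -4.07289040e+01, -2.93699849e+01, -1.08866918e-04,
        3.37820100e-03,  1.74717798e-05]), 'eef_pos': array([ 0.2463633 , -0.62780061,  0.23006504]), 'tcp_rot': array([ 9.82587377e-01,  1.85797980e-01, -4.38352645e-05, -1.07476413e-03]), 'contact_force': array([ 0.68309081, -0.79172491,  0.50207696]), 'wrist_torque': array([-0.01976997,  0.02596041,  0.00310017]), 'finger_force': 0.0, 'opening': 0.9993796236788152}
```

View pics/scene0.png

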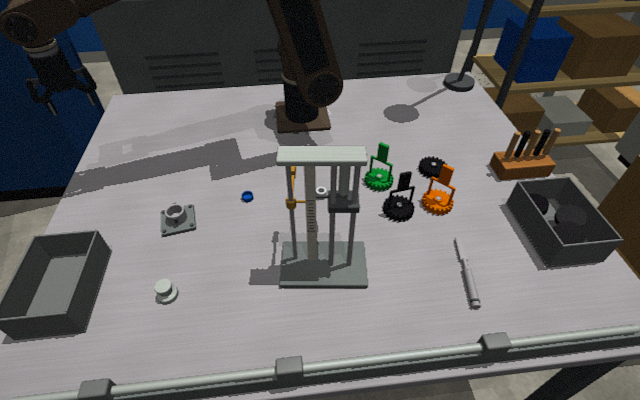

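View pics/top0.png

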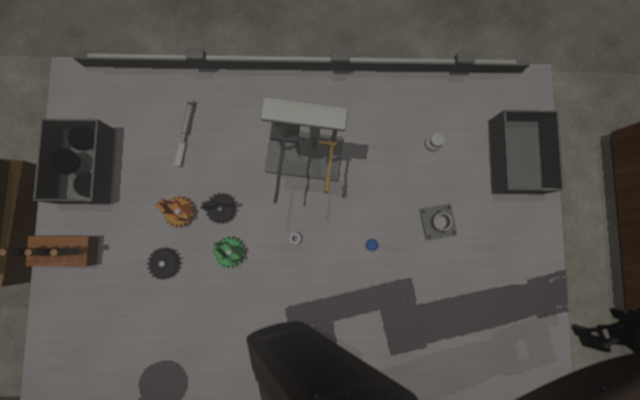

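The scene view shows three stirruped blanks: green (378,170), black (400,200) and orange (440,192). The plain black blank (432,165) has no stirrup. The black one at scene (400,200) / top (221,207) fits the description. The balance is at scene (322,220) / top (305,140). I'll confirm with an enlarged crop.

```bash
python3 - <<'E'
import re
s=open('h.py').read()
s=s.replace("import numpy as np, cv2","import numpy as np, cv2\nfrom scipy.spatial.transform import Rotation as R").replace("np.asarray(c['rotation'])@d","R.from_quat(c['rotation']).apply(d)")
open('h.py','w').write(s)
from h import *
a=load('scene')['img'];b=load('top')['img']
z=lambda i,u,v,w,h,k:cv2.resize(i[v:v+h,u:u+w],None,fx=k,fy=k,interpolation=cv2.INTER_CUBIC)
l=np.vstack([z(a,370,150,80,60,5),z(b,190,180,80,60,5)])
b2=np.clip(b.astype(int)*2,0,255).astype('uint8')
r=np.vstack([z(a,265,140,112,84,400/112)[:300,:400],z(b2,250,90,112,120,400/112)[:300,:400]])
l[300:]=np.clip(l[300:].astype(int)*2,0,255)
cv2.imwrite('pics/crop1.png',np.hstack([l,r])[...,::-1])
E
```

```text
(no output)
```

View pics/crop1.png

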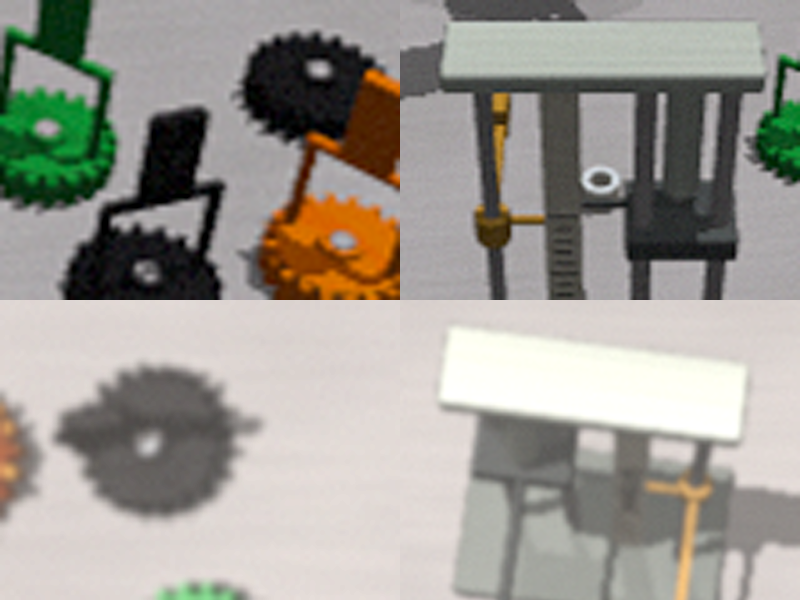

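The crop confirms it: the black blank with stirrup and tab has its tab top at scene (406,173). Next I measure the tab by black mask with depth in both views, and the balance's hook and marker.

```bash
cat > pc.py <<'E'
from h import *
def cloud(c):
    K=c['camera_matrix']; v,u=np.mgrid[:400,:640]; d=c['depth']
    p=np.stack([(u-K[0,2])/K[0,0]*d,-(v-K[1,2])/K[1,1]*d,-d],-1)
    return R.from_quat(c['rotation']).apply(p.reshape(-1,3)).reshape(400,640,3)+c['xyz']
E
python3 - <<'E'
from pc import *
np.set_printoptions(precision=4,suppress=True)
def desc(n,q):
    if len(q)<4: print(n,len(q));return
    m=q.mean(0);w=np.linalg.eigh(np.cov(q[:,:2].T)); e=w[1][:,1]
    print(n,len(q),'mean',m,'median',np.median(q,0),'min',q.min(0),'max',q.max(0),'dir',np.degrees(np.arctan2(e[1],e[0])),np.sqrt(w[0]))
for n,(u0,u1,v0,v1) in {'scene':(380,416,165,225),'top':(195,245,188,228)}.items():
    c=load(n);p=cloud(c)[v0:v1,u0:u1].reshape(-1,3);g=c['img'][v0:v1,u0:u1].reshape(-1,3).max(1)<70
    p=p[g&(p[:,2]<.2)]
    for lo,hi in((.1,.2),(.135,.16),(.07,.092),(.015,.03)):
        desc(f'{n} {lo}',p[(p[:,2]>lo)&(p[:,2]<hi)])
for n in('scene','top'):
    c=load(n);p=cloud(c);i=c['img'].astype(int)
    br=(i[...,0]-i[...,2]>40)&(p[...,2]>.15)&(p[...,0]>.45)&(abs(p[...,1])<.25)&(p[...,2]<.4)
    vv,uu=np.nonzero(br); q=p[br]; print(n,'brass',len(q),uu.min(),uu.max(),vv.min(),vv.max())
    for z0 in np.arange(.2,.38,.02):
        s=(q[:,2]>=z0)&(q[:,2]<z0+.02)
        if s.sum():print(z0,s.sum(),q[s].mean(0),q[s].min(0),q[s].max(0))
    h=(p[...,2]>.345)&(p[...,2]<.38)&(p[...,0]>.5)&(abs(p[...,1])<.3)
    desc('topbar '+n,p[h]); print(cv2.minAreaRect(p[h][:,:2].astype('float32')))
c=load('top');p=cloud(c)
m=(p[...,2]>.19)&(p[...,2]<.34)&(p[...,0]>.45)&(p[...,0]<.9)&(abs(p[...,1])<.25)
for v,u in zip(*np.nonzero(m)): 
    if v>125: print(u,v,p[v,u],end='; ')
E
```

```text
scene 0.1 153 mean [0.5057 0.2292 0.1253] median [0.5056 0.2288 0.1247] min [0.4981 0.2151 0.1001] max [0.5103 0.2455 0.1462] dir 97.65645919553286 [0.0018 0.009 ]
scene 0.135 49 mean [0.5047 0.2291 0.1414] median [0.5049 0.2287 0.1421] min [0.4981 0.2151 0.1354] max [0.5093 0.2455 0.1462] dir 99.50455921556001 [0.0024 0.0088]
scene 0.07 71 mean [0.495  0.2284 0.084 ] median [0.5049 0.2269 0.0851] min [0.4036 0.1956 0.0705] max [0.5116 0.2626 0.0919] dir 176.5077183715797 [0.0214 0.0301]
scene 0.015 473 mean [0.5054 0.2294 0.0211] median [0.5102 0.2289 0.021 ] min [0.3758 0.1872 0.015 ] max [0.5452 0.2715 0.0294] dir 179.40874993469603 [0.0209 0.0271]
top 0.1 83 mean [0.5018 0.2254 0.1348] median [0.5018 0.2251 0.1431] min [0.496  0.2138 0.1005] max [0.5096 0.2419 0.1468] dir 104.6441847438285 [0.003  0.0091]
top 0.135 52 mean [0.5024 0.2268 0.1438] median [0.5019 0.2263 0.1442] min [0.4968 0.2138 0.1369] max [0.5096 0.2419 0.1468] dir 103.01318079431218 [0.0029 0.0087]
top 0.07 42 mean [0.5036 0.2185 0.0869] median [0.5054 0.2096 0.0875] min [0.4946 0.1941 0.072 ] max [0.5109 0.2612
[... 28228 characters left out ...]
 196 [0.5102 0.054  0.2302]; 277 196 [0.5102 0.0517 0.2306]; 274 197 [0.5076 0.0581 0.2327]; 275 197 [0.5073 0.0557 0.2356]; 276 197 [0.5079 0.0539 0.2308]; 277 197 [0.5081 0.0518 0.2295]; 274 198 [0.5053 0.058  0.2334]; 275 198 [0.5054 0.0559 0.233 ]; 276 198 [0.5056 0.0538 0.2315]; 274 199 [0.5027 0.0577 0.2367]; 275 199 [0.5029 0.0556 0.2357]; 276 199 [0.5031 0.0535 0.2338]; 273 200 [0.5008 0.0601 0.2344]; 274 200 [0.5002 0.0574 0.2392]; 275 200 [0.5006 0.0555 0.2357]; 276 200 [0.5008 0.0535 0.2342]; 273 201 [0.4983 0.0598 0.2363]; 274 201 [0.4979 0.0572 0.2404]; 275 201 [0.4985 0.0555 0.2354]; 276 201 [0.4985 0.0533 0.2353]; 274 202 [0.496  0.0575 0.2373]; 275 202 [0.4961 0.0554 0.2363];
```

Measured values, both views against the text:

| Thing | Position (x, y) | Height and check |
|---|---|---|
| Tab | about (0.502, 0.228) | top z 0.146 (text 0.145) |
| Gear yaw | about +9° | – |
| Hook seat | about (0.5235, 0.053) | rod top 0.2235, so centre 0.2195 (text 0.220) |
| Hook tip | about (0.499, 0.056) | – |
| Balance yaw | about −7.2° | – |
| Marker tab | about (0.540, −0.060) | top 0.235 |

All are within reach. I'll compute moves next.

```bash
cat > go.py <<'E'
# usage: go.py x y z yawToolY_deg ... ; shift from the measured pose to targets, in tool axes (cm, deg)
import sys
from h import *
s=ctrl.get_state(); r=R.from_quat(s['tcp_rot']); M=r.as_matrix()
print('t',round(s['time'],2),'tcp',np.round(s['eef_pos'],4),'yawY',round(float(np.degrees(np.arctan2(M[1,1],M[0,1]))),1),'F',np.round(s['contact_force'],1),'op',round(s['opening'],3),'ff',round(s['finger_force'],1))
a=list(map(float,sys.argv[1:]))
for k in range(0,len(a),4):
    d=r.inv().apply(np.array(a[k:k+3])-s['eef_pos'])*100
    y=np.degrees(np.arctan2(M[1,1],M[0,1])); print(np.round(d,2),'twist',round(float((y-a[k+3]+180)%360-180),1))
E
python3 go.py .33 -.38 .36 -40 .43 -.15 .36 0 .46 .05 .36 9 .502 .228 .26 9 
python3 - <<'E'
from pc import *
for n in('scene','top'):
    c=load(n);p=cloud(c);i=c['img'].astype(int)
    for nm,m in(('green',(i[...,1]-i[...,0]>30)),('orange',(i[...,0]-i[...,2]>70))):
        m=m&(p[...,2]>.1)&(p[...,2]<.17)&(p[...,1]>.1); print(n,nm,m.sum(),p[m].mean(0) if m.any() else '')
E
```

```text
t 0.1 tcp [ 0.2464 -0.6278  0.2301] yawY -68.6 F [ 0.7 -0.8  0.5] op 0.999 ff 0.0
[ 16.84 -20.04 -12.95] twist -28.6
[ 34.55 -37.8  -12.9 ] twist -68.6
[ 44.64 -55.33 -12.86] twist -77.6
[ 55.05 -70.34  -2.83] twist -77.6
scene green 138 [0.38456573 0.20166787 0.12584151]
scene orange 198 [0.47261982 0.40693748 0.130176  ]
top green 42 [0.37970465 0.20019567 0.14434038]
top orange 10 [0.49310883 0.34649127 0.14507591]
```

```bash
python3 -m pendant '[{"dx":4.2,"dy":-5,"dz":-3.5,"twist":-8},{"dx":8.4,"dy":-10,"dz":-7,"twist":-16},{"dx":12.6,"dy":-15,"dz":-10,"twist":-24},{"dx":17,"dy":-19,"dz":-13,"twist":-32},{"dx":21.5,"dy":-23,"dz":-13,"twist":-40},{"dx":26,"dy":-28,"dz":-13,"twist":-48},{"dx":30,"dy":-32,"dz":-13,"twist":-56},{"dx":34.5,"dy":-37,"dz":-13,"twist":-64},{"dx":37,"dy":-42,"dz":-13,"twist":-72},{"dx":39.5,"dy":-46.5,"dz":-13,"twist":-77.6}]' 60; python3 go.py .46 .05 .36 9 .502 .228 .25 9
```

```text
time: 1.35
eef_pos: [0.4418, -0.0653, 0.3608]
tcp_rot: [0.648, 0.762, 0.0, -0.0]
contact_force: [1.0, -0.4, -1.4]
opening: 0.6
finger_force: 0.0
t 1.35 tcp [ 0.4418 -0.0653  0.3608] yawY 9.2 F [ 1.  -0.4 -1.4] op 0.6 ff 0.0
[11.09  3.64  0.09] twist 0.2
[27.98 10.64 11.09] twist 0.2
```

```bash
python3 -m pendant '[{"dx":6,"dy":2},{"dx":12,"dy":4},{"dx":18,"dy":6.5},{"dx":24,"dy":9,"dz":3},{"dx":28,"dy":10.6,"dz":7},{"dx":28,"dy":10.6,"dz":11},{"dx":28,"dy":10.6,"dz":11}]' 60; python3 go.py .502 .228 .16 9  .502 .228 .106 9
python3 - <<'E'
from h import *
a=cam('scene')['img'];b=cam('top')['img']
z=lambda i,u,v,w,h,k:cv2.resize(i[v:v+h,u:u+w],None,fx=k,fy=k,interpolation=cv2.INTER_CUBIC)
b=np.clip(b.astype(int)*2,0,255).astype('uint8')
cv2.imwrite('pics/c2.png',np.hstack([z(a,360,120,80,120,5),z(b,180,150,80,120,5)])[...,::-1])
E
```

```text
t 1.35 tcp [ 0.4418 -0.0653  0.3608] yawY 9.2 F [ 1.  -0.4 -1.4] op 0.6 ff 0.0
[27.98 10.64 20.09] twist 0.2
[27.98 10.64 25.49] twist 0.2$[0]: bad value
```

View pics/c2.png

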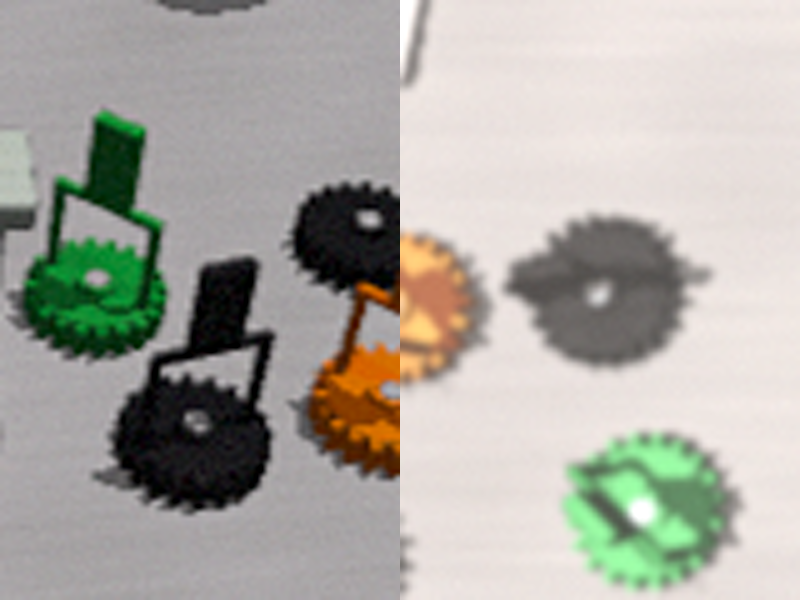

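The picture shows the black blank untouched, tab top at about scene (406,173), with the arm not yet there. The call was refused, so I'll give all four fields.

```bash
python3 -m pendant '[{"dx":6,"dy":2,"dz":0,"twist":0},{"dx":12,"dy":4,"dz":0,"twist":0},{"dx":18,"dy":6.5,"dz":0,"twist":0},{"dx":24,"dy":9,"dz":3,"twist":0},{"dx":28,"dy":10.6,"dz":7,"twist":0},{"dx":28,"dy":10.6,"dz":12,"twist":0},{"dx":28,"dy":10.6,"dz":17,"twist":0},{"dx":28,"dy":10.6,"dz":19.5,"twist":0},{"dx":28,"dy":10.6,"dz":19.5,"twist":0}]' 60; python3 go.py .502 .228 .106 9
python3 - <<'E'
from h import *
a=cam('scene')['img'];b=cam('top')['img']
z=lambda i,u,v,w,h,k:cv2.resize(i[v:v+h,u:u+w],None,fx=k,fy=k,interpolation=cv2.INTER_CUBIC)
b=np.clip(b.astype(int)*2,0,255).astype('uint8')
cv2.imwrite('pics/c3.png',np.hstack([z(a,360,120,80,120,5),z(b,180,150,80,120,5)])[...,::-1])
E
```

```text
time: 2.58
eef_pos: [0.501, 0.2246, 0.1631]
tcp_rot: [0.65, 0.76, -0.003, -0.002]
contact_force: [-0.6, -0.5, 0.4]
opening: 0.595
finger_force: 0.0
t 2.58 tcp [0.501  0.2246 0.1631] yawY 9.0 F [-0.6 -0.5  0.4] op 0.595 ff 0.0
[0.33 0.19 5.71] twist -0.0
```

View pics/c3.png

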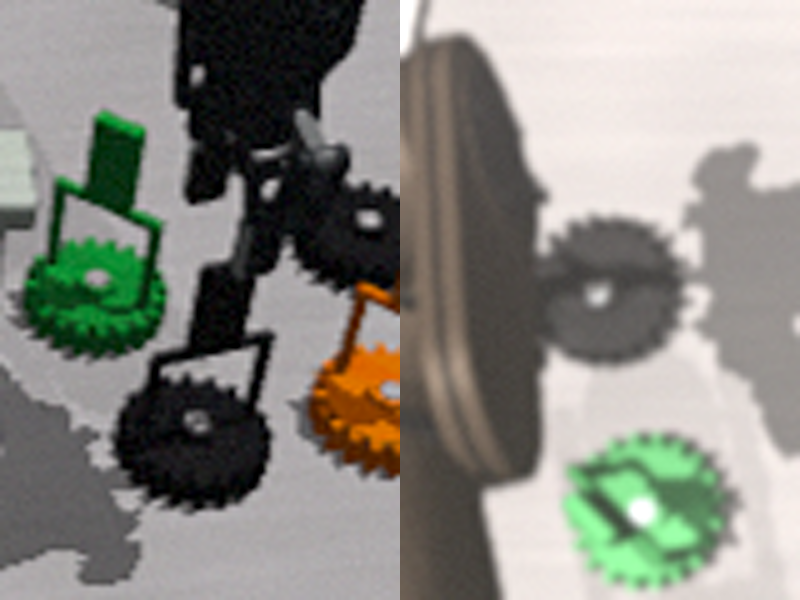

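The fingers, tips at crop (205,190) and (262,260), straddle the tab top at (230,262). Going down and closing.

```bash
python3 -m pendant '[{"dx":0.2,"dy":0.1,"dz":1.5,"twist":0},{"dx":0.3,"dy":0.1,"dz":3.5,"twist":0},{"dx":0.3,"dy":0.1,"dz":5.2,"twist":0},{"dx":0.3,"dy":0.1,"dz":5.6,"twist":0},{"dx":0.3,"dy":0.1,"dz":5.6,"twist":0}]' 60 60 && python3 -m pendant '[{"dx":0,"dy":0,"dz":0,"twist":0},{"dx":0,"dy":0,"dz":0,"twist":0},{"dx":0,"dy":0,"dz":0,"twist":0},{"dx":0,"dy":0,"dz":0,"twist":0},{"dx":0,"dy":0,"dz":0,"twist":0}]' 0 60;  python3 go.py .502 .228 .33 -7.2
```

```text
time: 3.3
eef_pos: [0.5033, 0.2289, 0.1103]
tcp_rot: [0.649, 0.76, -0.0, -0.0]
contact_force: [0.3, 0.1, -0.4]
opening: 0.6
finger_force: 0.0
time: 3.92
eef_pos: [0.5033, 0.2289, 0.1107]
tcp_rot: [0.649, 0.761, 0.0, 0.0]
contact_force: [-2.7, -1.8, 3.5]
opening: 0.109
finger_force: 62.2
t 3.92 tcp [0.5033 0.2289 0.1107] yawY 9.0 F [-2.7 -1.8  3.5] op 0.109 ff 62.2
[ -0.07  -0.14 -21.93] twist 16.2
```

```bash
python3 -m pendant '[{"dx":0,"dy":0,"dz":-2,"twist":0},{"dx":0,"dy":0,"dz":-5,"twist":0},{"dx":0,"dy":0,"dz":-9,"twist":0},{"dx":0,"dy":0,"dz":-13,"twist":0},{"dx":0,"dy":0,"dz":-17,"twist":3},{"dx":0,"dy":0,"dz":-18.5,"twist":8},{"dx":0,"dy":0,"dz":-18.5,"twist":16},{"dx":0,"dy":0,"dz":-18.5,"twist":16.2}]';  python3 go.py .464 .0605 .295 -7.2
```

```text
time: 4.92
eef_pos: [0.5029, 0.2288, 0.2943]
tcp_rot: [0.75, 0.662, -0.001, -0.0]
contact_force: [-0.6, -0.5, -2.8]
opening: 0.106
finger_force: 61.5
t 4.92 tcp [0.5029 0.2288 0.2943] yawY -7.1 F [-0.6 -0.5 -2.8] op 0.106 ff 61.5
[-17.18  -1.77  -0.06] twist 0.1
```

```bash
python3 -m pendant '[{"dx":-3,"dy":-0.3,"dz":0,"twist":0},{"dx":-7,"dy":-0.8,"dz":0,"twist":0},{"dx":-11,"dy":-1.2,"dz":0,"twist":0},{"dx":-14.5,"dy":-1.8,"dz":0,"twist":0},{"dx":-16.5,"dy":-1.8,"dz":0,"twist":0},{"dx":-17.2,"dy":-1.8,"dz":0,"twist":0},{"dx":-17.2,"dy":-1.8,"dz":0,"twist":0},{"dx":-17.2,"dy":-1.8,"dz":0,"twist":0}]';  python3 go.py .5235 .053 .290 -7.2
python3 - <<'E'
from h import *
a=cam('scene')['img'];b=cam('top')['img']
z=lambda i,u,v,w,h,k:cv2.resize(i[v:v+h,u:u+w],None,fx=k,fy=k,interpolation=cv2.INTER_CUBIC)
b=np.clip(b.astype(int)*2,0,255).astype('uint8')
cv2.imwrite('pics/c4.png',np.hstack([z(a,270,100,130,195,400/130)[:600],z(b,240,130,80,120,5)])[...,::-1])
E
```

```text
time: 5.92
eef_pos: [0.4639, 0.0612, 0.2951]
tcp_rot: [0.75, 0.662, -0.0, -0.0]
contact_force: [0.6, 0.7, -2.9]
opening: 0.11
finger_force: 61.5
t 5.92 tcp [0.4639 0.0612 0.2951] yawY -7.1 F [ 0.6  0.7 -2.9] op 0.11 ff 61.5
[-0.07  6.02  0.5 ] twist 0.1
```

View pics/c4.png

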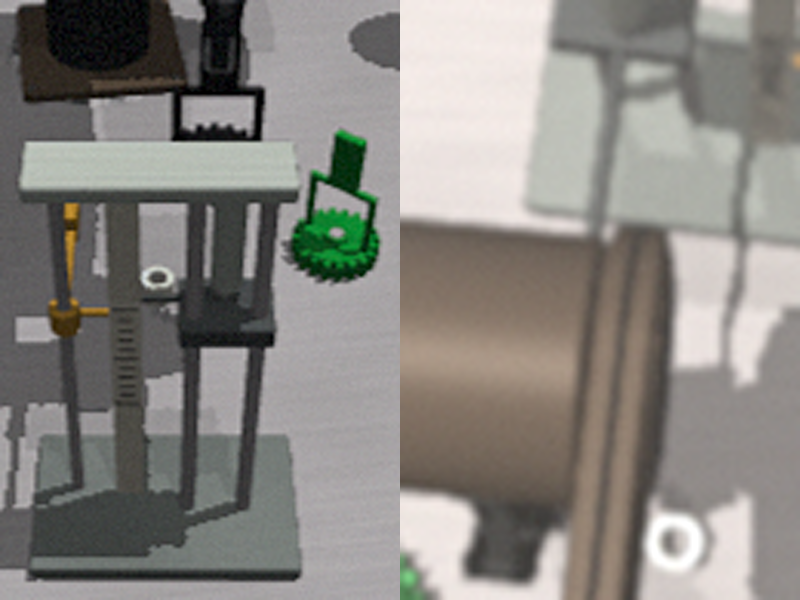

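Gear held upright, bar at scene pixel ≈ (341,130). Check it by ray on its plane, then move over the hook.

```bash
python3 -c "
from h import *
print(onz(load('scene'),341.5,130,.2694))"
python3 -m pendant '[{"dx":0,"dy":1,"dz":0,"twist":0},{"dx":0,"dy":2.5,"dz":0,"twist":0},{"dx":0,"dy":4,"dz":0,"twist":0},{"dx":0,"dy":5.2,"dz":0,"twist":0},{"dx":0,"dy":6,"dz":0,"twist":0},{"dx":0,"dy":6,"dz":0,"twist":0},{"dx":0,"dy":6,"dz":1,"twist":0},{"dx":0,"dy":6,"dz":2.5,"twist":0},{"dx":0,"dy":6,"dz":3.2,"twist":0},{"dx":0,"dy":6,"dz":3.5,"twist":0}]';  python3 go.py .5235 .053 .254 -7.2
```

```text
[0.46874883 0.06480613 0.2694    ]
time: 7.28
eef_pos: [0.5228, 0.0531, 0.2591]
tcp_rot: [0.75, 0.661, -0.001, -0.001]
contact_force: [0.1, -0.0, -2.3]
opening: 0.11
finger_force: 61.4
t 7.28 tcp [0.5228 0.0531 0.2591] yawY -7.2 F [ 0.1 -0.  -2.3] op 0.11 ff 61.4
[0.   0.07 0.51] twist 0.0
```

```bash
python3 -m pendant '[{"dx":0,"dy":0,"dz":0.4,"twist":0},{"dx":0,"dy":0,"dz":0.8,"twist":0},{"dx":0,"dy":0,"dz":1.2,"twist":0},{"dx":0,"dy":0,"dz":1.6,"twist":0},{"dx":0,"dy":0,"dz":2.0,"twist":0},{"dx":0,"dy":0,"dz":2.4,"twist":0},{"dx":0,"dy":0,"dz":2.8,"twist":0},{"dx":0,"dy":0,"dz":3.1,"twist":0},{"dx":0,"dy":0,"dz":3.3,"twist":0},{"dx":0,"dy":0,"dz":3.3,"twist":0}]';  python3 go.py
```

```text
time: 8.52
eef_pos: [0.5233, 0.053, 0.2272]
tcp_rot: [0.75, 0.661, -0.0, -0.0]
contact_force: [-0.9, -0.5, -1.7]
opening: 0.109
finger_force: 61.6
t 8.53 tcp [0.5233 0.053  0.2272] yawY -7.2 F [-0.9 -0.5 -1.7] op 0.109 ff 61.6
```

```bash
python3 -m pendant '[{"dx":0,"dy":0,"dz":0.3,"twist":0},{"dx":0,"dy":0,"dz":0.6,"twist":0},{"dx":0,"dy":0,"dz":0.9,"twist":0},{"dx":0,"dy":0,"dz":1.2,"twist":0},{"dx":0,"dy":0,"dz":1.5,"twist":0},{"dx":0,"dy":0,"dz":1.7,"twist":0},{"dx":0,"dy":0,"dz":1.8,"twist":0},{"dx":0,"dy":0,"dz":1.8,"twist":0}]'; python3 - <<'E'
from pc import *
for k in range(4): print(np.round(ctrl.get_state()['contact_force'],2)); c=cam('scene')
p=cloud(c);i=c['img']
m=(p[...,0]>.63)&(p[...,0]<.69)&(p[...,1]>.0)&(p[...,1]<.07)&(p[...,2]>.12)&(p[...,2]<.30)
print(m.sum(),np.histogram(p[m][:,2],np.arange(.12,.3,.008)))
z=lambda i,u,v,w,h,k:cv2.resize(i[v:v+h,u:u+w],None,fx=k,fy=k,interpolation=cv2.INTER_CUBIC)
cv2.imwrite('pics/c5.png',z(i,260,100,130,180,3.3)[...,::-1])
E
```

```text
time: 9.52
eef_pos: [0.5234, 0.053, 0.2093]
tcp_rot: [0.75, 0.661, -0.0, -0.0]
contact_force: [-0.4, -0.1, -0.9]
opening: 0.109
finger_force: 61.7
[-0.36 -0.11 -0.92]
[ 0.07 -0.58 -0.06]
[-0.69  0.71 -0.69]
[-0.78  0.57 -0.54]
1315 (array([ 21,  26,  22,  23,  26,  12,   0,  55,  78, 408,  41,  38,  38,
        38,  39,  39,  50,  65,  65,  65,  68,  66]), array([0.12 , 0.128, 0.136, 0.144, 0.152, 0.16 , 0.168, 0.176, 0.184,
       0.192, 0.2  , 0.208, 0.216, 0.224, 0.232, 0.24 , 0.248, 0.256,
       0.264, 0.272, 0.28 , 0.288, 0.296]))
```

View pics/c5.png

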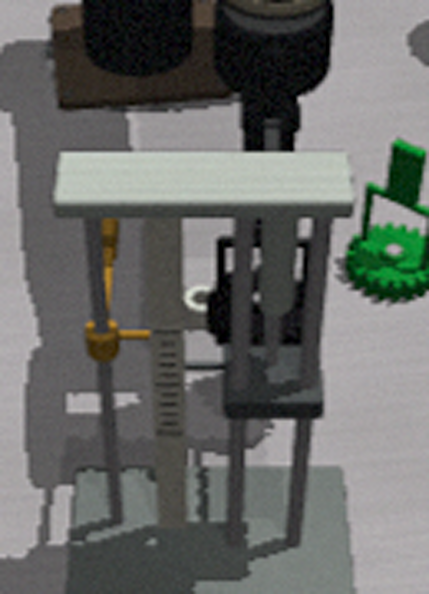

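Pointer and carriage moved down about 44 mm (0.241 to 0.197). The bar sits in the hook and most of the weight is transferred. I'll lower a little more and release gently.

```bash
python3 -m pendant '[{"dx":0,"dy":0,"dz":0.2,"twist":0},{"dx":0,"dy":0,"dz":0.4,"twist":0},{"dx":0,"dy":0,"dz":0.6,"twist":0},{"dx":0,"dy":0,"dz":0.6,"twist":0},{"dx":0,"dy":0,"dz":0.6,"twist":0}]' && python3 -m pendant '[{"dx":0,"dy":0,"dz":0,"twist":0},{"dx":0,"dy":0,"dz":0,"twist":0},{"dx":0,"dy":0,"dz":0,"twist":0},{"dx":0,"dy":0,"dz":0,"twist":0},{"dx":0,"dy":0,"dz":0,"twist":0},{"dx":0,"dy":0,"dz":0,"twist":0},{"dx":0,"dy":0,"dz":0,"twist":0},{"dx":0,"dy":0,"dz":0,"twist":0}]' 40; python3 - <<'E'
from pc import *
c=cam('scene')
p=cloud(c);i=c['img']
m=(p[...,0]>.63)&(p[...,0]<.69)&(p[...,1]>.0)&(p[...,1]<.07)&(p[...,2]>.12)&(p[...,2]<.30)
h,e=np.histogram(p[m][:,2],np.arange(.12,.3,.003));k=h.argmax();print(e[k],h[k-2:k+3])
E
```

```text
time: 10.35
eef_pos: [0.5234, 0.053, 0.2034]
tcp_rot: [0.75, 0.661, -0.0, -0.0]
contact_force: [-0.5, -0.6, -0.0]
opening: 0.109
finger_force: 61.9
time: 11.35
eef_pos: [0.5234, 0.053, 0.2033]
tcp_rot: [0.75, 0.661, -0.0, 0.0]
contact_force: [0.4, 0.1, -0.0]
opening: 0.398
finger_force: 0.0
0.18900000000000006 [ 36  41 286  72  12]
```

```bash
python3 -m pendant '[{"dx":0,"dy":0,"dz":-1,"twist":0},{"dx":0,"dy":0,"dz":-2.5,"twist":0},{"dx":0,"dy":0,"dz":-4.5,"twist":0},{"dx":0,"dy":0,"dz":-7,"twist":0},{"dx":0,"dy":0,"dz":-10,"twist":0},{"dx":0,"dy":0,"dz":-12.5,"twist":0},{"dx":0,"dy":0,"dz":-12.5,"twist":0}]'; python3 go.py .47 .05 .33 -7 .48 -.05 .33 82.8 .54 -.06 .33 82.8
```

```text
time: 12.28
eef_pos: [0.5246, 0.0529, 0.3323]
tcp_rot: [0.75, 0.661, 0.002, 0.003]
contact_force: [-0.3, -0.0, -0.5]
opening: 0.4
finger_force: 0.0
t 12.28 tcp [0.5246 0.0529 0.3323] yawY -7.2 F [-0.3 -0.  -0.5] op 0.4 ff 0.0
[-0.97 -5.39  0.19] twist -0.2
[-10.77  -3.14   0.2 ] twist -90.0
[-11.01   2.93   0.25] twist -90.0
```

```bash
python3 -m pendant '[{"dx":-1,"dy":-1,"dz":0,"twist":-8},{"dx":-3,"dy":-3,"dz":0,"twist":-18},{"dx":-6,"dy":-4,"dz":0,"twist":-28},{"dx":-9,"dy":-4,"dz":0,"twist":-38},{"dx":-11,"dy":-4,"dz":0,"twist":-48},{"dx":-11,"dy":-4,"dz":0,"twist":-58},{"dx":-11,"dy":-4,"dz":0,"twist":-68},{"dx":-11,"dy":-4,"dz":0,"twist":-78},{"dx":-11,"dy":-4,"dz":0,"twist":-88},{"dx":-11,"dy":-4,"dz":0,"twist":-90}]' && python3 -m pendant '[{"dx":0,"dy":0,"dz":0,"twist":0},{"dx":0,"dy":0,"dz":0,"twist":0},{"dx":0,"dy":0,"dz":0,"twist":0},{"dx":0,"dy":0,"dz":0,"twist":0},{"dx":0,"dy":0,"dz":0,"twist":0},{"dx":0,"dy":0,"dz":0,"twist":0},{"dx":0,"dy":0,"dz":0,"twist":0},{"dx":0,"dy":0,"dz":0,"twist":0}]'; python3 go.py .54 -.06 .33 82.8
cat > look.py <<'E'
import sys
from pc import *
c=cam('scene');p=cloud(c);i=c['img'].astype(int)
m=(p[...,0]>.63)&(p[...,0]<.69)&(p[...,1]>.0)&(p[...,1]<.07)&(p[...,2]>.12)&(p[...,2]<.30)
h,e=np.histogram(p[m][:,2],np.arange(.12,.3,.002));k=h.argmax();q=p[m][:,2];print('carriage top',q[abs(q-e[k]-.001)<.004].mean())
z=lambda i,u,v,w,h,k:cv2.resize(i[v:v+h,u:u+w],None,fx=k,fy=k,interpolation=cv2.INTER_CUBIC)
cv2.imwrite(sys.argv[1],z(c['img'],270,150,110,90,7)[...,::-1])
E
python3 look.py pics/c6.png; python3 look.py pics/c6b.png
```

```text
time: 13.52
eef_pos: [0.4695, -0.051, 0.3273]
tcp_rot: [0.063, 0.998, 0.0, -0.001]
contact_force: [0.3, -0.2, 0.2]
opening: 0.397
finger_force: 0.0
time: 14.52
eef_pos: [0.4699, -0.0511, 0.3283]
tcp_rot: [0.063, 0.998, 0.0, 0.0]
contact_force: [-0.6, 0.8, 0.1]
opening: 0.401
finger_force: 0.0
t 14.53 tcp [ 0.4699 -0.0511  0.3283] yawY 82.8 F [-0.6  0.8  0.1] op 0.401 ff 0.0
[-7.06 -0.   -0.17] twist 0.0
carriage top 0.19102686850340223
carriage top 0.1910255440817392
```

View pics/c6.png

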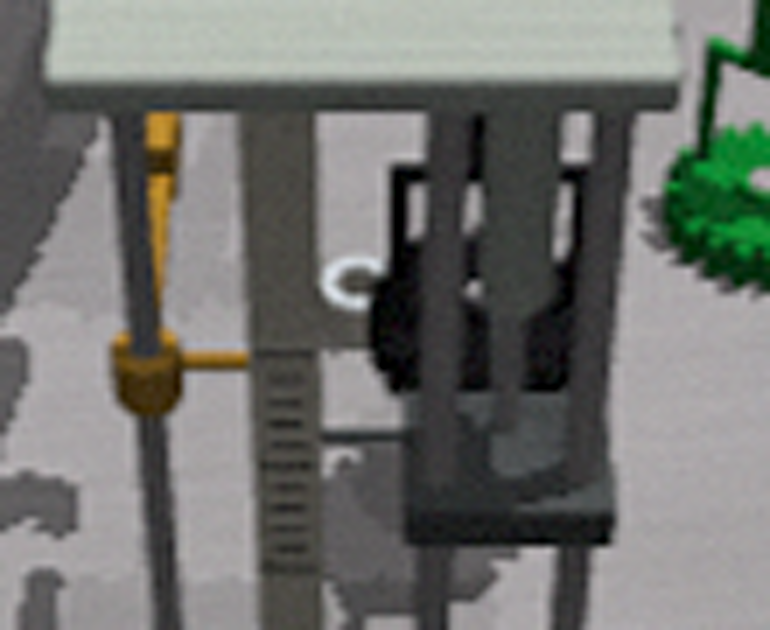

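Gear hangs upright and settled (two looks both give 0.1910). The brass finger tip is at crop (245,360), the pointer tip at crop (325,437). Now their heights by depth and by ray.

```bash
cat > lev.py <<'E'
from pc import *
np.set_printoptions(precision=4,suppress=True)
c=cam('scene');p=cloud(c);i=c['img'].astype(int)
yb=lambda q:(q-[.637,-.04,0])@np.array([.126,.992,0]); xb=lambda q:(q-[.637,-.04,0])@np.array([.992,-.126,0])
Y,X=yb(p),xb(p)
m=(abs(X)<.02)&(p[...,2]<.26)&(p[...,2]>.1)
br=m&(i[...,0]-i[...,2]>30)&(Y>-.016)&(Y<.004)
dk=m&(i.max(2)<95)&(Y>.021)&(Y<.036)
for n,k in(('marker',br),('pointer',dk)):
    v,u=np.nonzero(k)
    if len(v): print(n,len(v),'px u',u.min(),u.max(),'v',v.mean(),v.min(),v.max(),'xyz',p[k].mean(0),np.median(p[k],0))
E
python3 lev.py
```

```text
marker 26 px u 297 305 v 200.96153846153845 200 202 xyz [ 0.6384 -0.0479  0.2187] [ 0.6381 -0.0476  0.2186]
pointer 55 px u 314 321 v 215.54545454545453 190 238 xyz [ 0.6495 -0.0177  0.1787] [ 0.6509 -0.0194  0.1809]
```

```bash
python3 - <<'E'
from pc import *
np.set_printoptions(precision=4,suppress=True,linewidth=160)
c=load('scene');p=cloud(c);i=c['img'].astype(int)
print(i[207:219,314:328].max(2))
for v in range(209,216): print(v,p[v,318],p[v,322],p[v,325])
for v in (200,201,202): print(v,p[v,300],p[v,304])
# rays onto balance plane through x_b of marker finger
n=np.array([.992,-.126,0]);P=np.array([.637,-.04,0])
for nm,u,v in(('m',302,201),('p',321,212.3)):
    o,d=ray(c,u,v); print(nm,o+d*(((P-o)@n)/(d@n)))
E
```

```text
[[ 82  87 149 171 166 169 166 162 167 165 167 155 148 112]
 [ 78  87 145 169 163 163 165 167 159 165 158 157 153 112]
 [ 74  91 154 171 169 170 170 163 156 157 157 157 157 119]
 [ 81  88 151 175 174 172 161 156 159 157 161 162 164 119]
 [ 79  79  99 105 110 104 103 104 102 102 102  98 100  68]
 [ 83  68  51  39  44  43  44  42  45  46  48  53  58  42]
 [ 69  83  87  87  89  84  77  80  85  85  83  83  89  60]
 [ 73  92 145 167 167 163 159 112  81  82  86  85  86  60]
 [ 80  90 150 179 137 102 146 121  77  80  80  85  81  60]
 [ 51  87 153 148  93  73  96  89  79  78  84  82  82  63]
 [ 71  88 157 136  87  91  91  84  81  80  81  78  81  60]
 [ 76  84 109 102  94  85  81  80  79  78  82  83  78  63]]
209 [ 0.4682  0.0073 -0.0028] [0.4724 0.0183 0.0005] [0.4736 0.0268 0.0006]
210 [ 0.4732  0.0067 -0.0014] [ 0.4715  0.0184 -0.0048] [ 0.4762  0.0265 -0.0008]
211 [ 0.6404 -0.0117  0.184 ] [ 0.6423 -0.0031  0.1848] [0.6425 0.0035 0.1842]
212 [ 0.6443 -0.0121  0.1851] [ 0.6433 -0.0032  0.1827] [0.6441 0.0033 0.1827]
213 [ 0.6433 -0.012   0.1806] [ 0.6435 -0.0032  0.1796] [0.6434 0.0035 0.1785]
214 [0.4906 0.0047 0.0013] [0.4909 0.016  0.0001] [0.4928 0.0243 0.0012]
215 [ 0.4925  0.0045 -0.0008] [0.4954 0.0155 0.001 ] [ 0.4947  0.0241 -0.0009]
200 [ 0.6347 -0.0494  0.2179] [ 0.6371 -0.041   0.2194]
201 [ 0.6386 -0.0497  0.219 ] [ 0.639  -0.0412  0.2183]
202 [ 0.6369 -0.0497  0.214 ] [ 0.6396 -0.0414  0.2159]
m [ 0.6363 -0.0453  0.216 ]
p [ 0.6414 -0.0052  0.1799]
```

Marker tip z is about 0.2165 and pointer about 0.182, so the marker must go down roughly 34 mm. Approaching its tab.

```bash
python3 -m pendant '[{"dx":-1.5,"dy":0,"dz":0,"twist":0},{"dx":-4,"dy":0,"dz":0,"twist":0},{"dx":-6.2,"dy":0,"dz":1,"twist":0},{"dx":-7,"dy":0,"dz":3,"twist":0},{"dx":-7,"dy":0,"dz":6,"twist":0},{"dx":-7,"dy":0,"dz":8,"twist":0},{"dx":-7,"dy":0,"dz":8,"twist":0},{"dx":-7,"dy":0,"dz":8,"twist":0}]' 40; python3 go.py .54 -.0603 .206 82.8
python3 - <<'E'
from h import *
a=cam('scene')['img'];b=cam('top')['img']
z=lambda i,u,v,w,h,k:cv2.resize(i[v:v+h,u:u+w],None,fx=k,fy=k,interpolation=cv2.INTER_CUBIC)
b=np.clip(b.astype(int)*2,0,255).astype('uint8')
cv2.imwrite('pics/c7.png',np.hstack([z(a,265,120,80,120,5),z(b,280,120,80,120,5)])[...,::-1])
E
```

```text
time: 15.68
eef_pos: [0.5398, -0.06, 0.2493]
tcp_rot: [0.063, 0.998, -0.0, 0.001]
contact_force: [0.6, -0.0, 1.3]
opening: 0.401
finger_force: 0.0
t 15.68 tcp [ 0.5398 -0.06    0.2493] yawY 82.8 F [ 0.6 -0.   1.3] op 0.401 ff 0.0
[-0.01 -0.02  4.33] twist 0.0
```

View pics/c7.png

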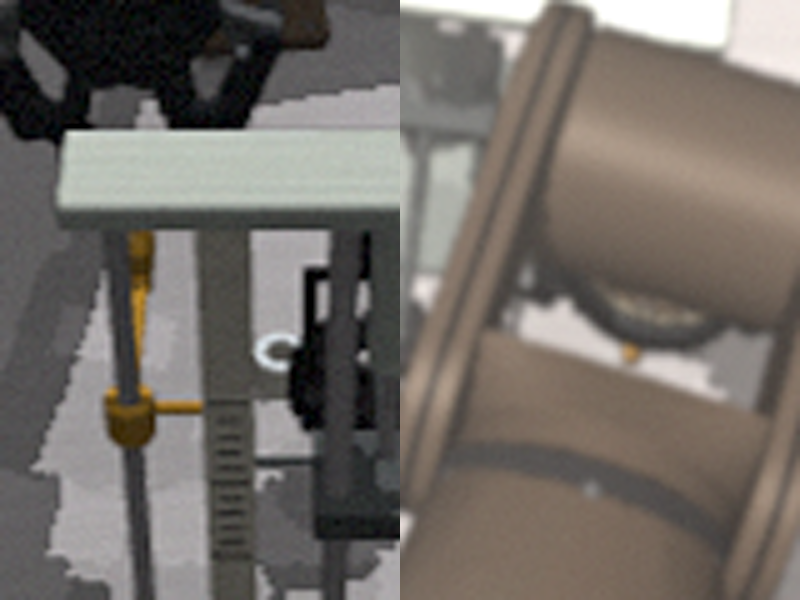

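The fingers, at crop about (45,120) and (200,115), straddle the brass tab at (140,245), allowing for the image's tilt. Going down and closing.

```bash
python3 -m pendant '[{"dx":0,"dy":0,"dz":1,"twist":0},{"dx":0,"dy":0,"dz":2.5,"twist":0},{"dx":0,"dy":0,"dz":3.8,"twist":0},{"dx":0,"dy":0,"dz":4.3,"twist":0},{"dx":0,"dy":0,"dz":4.3,"twist":0}]' 40 30 && python3 -m pendant '[{"dx":0,"dy":0,"dz":0,"twist":0},{"dx":0,"dy":0,"dz":0,"twist":0},{"dx":0,"dy":0,"dz":0,"twist":0},{"dx":0,"dy":0,"dz":0,"twist":0},{"dx":0,"dy":0,"dz":0,"twist":0}]' 0 30; python3 lev.py
```

```text
time: 16.4
eef_pos: [0.5391, -0.0598, 0.2045]
tcp_rot: [0.063, 0.998, 0.0, -0.001]
contact_force: [0.2, 0.1, 0.3]
opening: 0.399
finger_force: 0.0
time: 17.02
eef_pos: [0.5399, -0.0588, 0.206]
tcp_rot: [0.062, 0.998, 0.001, 0.001]
contact_force: [0.4, 4.6, 1.2]
opening: 0.112
finger_force: 36.5
marker 26 px u 297 305 v 200.96153846153845 200 202 xyz [ 0.6386 -0.0479  0.2189] [ 0.6382 -0.0477  0.2185]
pointer 52 px u 315 321 v 216.51923076923077 195 238 xyz [ 0.6491 -0.0176  0.1751] [ 0.6505 -0.0193  0.1807]
```

```bash
python3 -m pendant '[{"dx":0,"dy":0,"dz":0.5,"twist":0},{"dx":0,"dy":0,"dz":1,"twist":0},{"dx":0,"dy":0,"dz":1.5,"twist":0},{"dx":0,"dy":0,"dz":2,"twist":0},{"dx":0,"dy":0,"dz":2.5,"twist":0},{"dx":0,"dy":0,"dz":3,"twist":0},{"dx":0,"dy":0,"dz":3.4,"twist":0},{"dx":0,"dy":0,"dz":3.4,"twist":0},{"dx":0,"dy":0,"dz":3.4,"twist":0}]'; cat > lev2.py <<'E'
from pc import *
np.set_printoptions(precision=4,suppress=True,linewidth=170)
c=cam('scene');p=cloud(c);i=c['img'].astype(int)
print('marker/pointer columns, rows 205-218: brass R-B | brightness')
for v in range(205,219): print(v,(i[v,298:308,0]-i[v,298:308,2]),i[v,316:326].max(1),p[v,302],p[v,320])
E
python3 lev2.py
```

```text
time: 18.2
eef_pos: [0.5399, -0.0588, 0.1715]
tcp_rot: [0.062, 0.998, 0.001, 0.001]
contact_force: [2.3, 5.0, -0.6]
opening: 0.108
finger_force: 36.2
marker/pointer columns, rows 205-218: brass R-B | brightness
205 [ 1  1  2  2  3  0 -1  4  7  6] [148 177 169 167 170 166 166 175 145  73] [ 0.4498 -0.037   0.0001] [ 0.4545  0.0147 -0.0016]
206 [ 2  1  2  2  3 -1 -1  4  7  8] [149 173 169 171 169 171 169 167 159 126] [ 0.4551 -0.0374  0.0017] [0.4603 0.014  0.0005]
207 [ 2 -1 -1  1 -1 -1  4  4  5  5] [148 171 170 171 169 169 172 165 166 158] [ 0.4548 -0.0376 -0.0029] [ 0.4617  0.0139 -0.0022]
208 [ 4  2  3  1  3 -2  4 -1  9  7] [149 170 169 166 162 167 156 163 160 155] [ 0.4637 -0.0381  0.0027] [0.4676 0.0132 0.0001]
209 [-3 -1 -4  1  3  3 -1  0  7 13] [150 173 170 173 172 166 158 160 159 160] [ 0.4653 -0.0384  0.0002] [ 0.4681  0.0131 -0.0037]
210 [-10  -6  -7  -7  -6  -9  -7  -1   2   8] [153 178 174 168 164 162 161 160 165 162] [ 0.4675 -0.0386 -0.0016] [ 0.4741  0.0124 -0.0012]
211 [107 104 103 106 106 110 100  73  27  10] [ 99 112 111 103 103 103 106 102  98 105] [ 0.6363 -0.0465 
[... 208 characters left out ...]
85 82 79 82 83 84 89 88] [ 0.479  -0.0396 -0.0015] [ 0.644  -0.0077  0.1808]
214 [2 4 2 1 1 1 0 3 6 7] [146 165 165 168 157 119  83  82  86  91] [ 0.4823 -0.0399 -0.002 ] [ 0.4891  0.0106 -0.0011]
215 [-1  2  3  1  4 -1 -1  2  3  8] [155 181 138 110 147 125  80  80  81  79] [ 0.4871 -0.0403 -0.0007] [0.4953 0.0098 0.0018]
216 [ 2  4  1  1  3 -1  2  4  3  6] [154 147  97  73  94  91  80  83  83  80] [ 0.4889 -0.0405 -0.0029] [0.4979 0.0095 0.0004]
217 [-1  1  0  2  1 -2  3  5  5  6] [157 137  96  93  93  86  77  82  77  83] [ 0.4944 -0.0409 -0.0008] [ 0.501   0.0091 -0.0002]
218 [1 1 1 4 1 1 2 3 5 6] [111 105  96  87  85  79  79  79  79  85] [ 0.498  -0.0412 -0.0009] [ 0.5044  0.0087 -0.0004]
```

Marker is about 2 mm above the pointer by depth and by rays onto the balance's plane. Lowering 2 mm, releasing and withdrawing.

```bash
python3 -m pendant '[{"dx":0,"dy":0,"dz":0.1,"twist":0},{"dx":0,"dy":0,"dz":0.2,"twist":0},{"dx":0,"dy":0,"dz":0.2,"twist":0},{"dx":0,"dy":0,"dz":0.2,"twist":0}]' && python3 -m pendant '[{"dx":0,"dy":0,"dz":0,"twist":0},{"dx":0,"dy":0,"dz":0,"twist":0},{"dx":0,"dy":0,"dz":0,"twist":0},{"dx":0,"dy":0,"dz":0,"twist":0}]' 40 && python3 -m pendant '[{"dx":0,"dy":0,"dz":-1,"twist":0},{"dx":0,"dy":0,"dz":-3,"twist":0},{"dx":0,"dy":0,"dz":-6,"twist":0},{"dx":0,"dy":0,"dz":-10,"twist":0},{"dx":0,"dy":0,"dz":-14,"twist":0},{"dx":0,"dy":0,"dz":-16,"twist":0},{"dx":4,"dy":0,"dz":-16,"twist":0},{"dx":7,"dy":0,"dz":-16,"twist":0},{"dx":7,"dy":0,"dz":-16,"twist":0}]'; python3 lev2.py | sed -n 6,11p; python3 look.py pics/c8.png
```

```text
time: 18.75
eef_pos: [0.54, -0.0588, 0.17]
tcp_rot: [0.062, 0.998, 0.001, 0.001]
contact_force: [0.4, 5.4, 1.8]
opening: 0.112
finger_force: 36.6
time: 19.25
eef_pos: [0.5394, -0.0601, 0.1693]
tcp_rot: [0.063, 0.998, -0.0, -0.0]
contact_force: [-0.2, -0.4, 0.3]
opening: 0.399
finger_force: 0.0
time: 20.38
eef_pos: [0.4688, -0.0508, 0.3291]
tcp_rot: [0.063, 0.998, -0.0, 0.0]
contact_force: [0.5, -0.5, 0.5]
opening: 0.399
finger_force: 0.0
209 [ 0 -1  2  1  4  0 -1  1  4  4] [154 172 168 167 172 162 157 156 156 158] [ 0.4641 -0.0383 -0.0011] [ 0.4709  0.0127 -0.0005]
210 [-5  0 -5 -4 -5 -5 -2  1  3 11] [151 177 177 169 164 157 161 158 162 158] [ 0.4696 -0.0387  0.0008] [ 0.4739  0.0124 -0.0014]
211 [69 67 65 64 67 74 73 61 28  6] [ 98 112 108 105  99 101 105 104  95  96] [ 0.635  -0.0464  0.1826] [ 0.6416 -0.0074  0.1847]
212 [121 117 123 121 113 123 119  79  24   5] [48 38 45 39 46 44 46 48 45 51] [ 0.6376 -0.0467  0.1823] [ 0.6435 -0.0076  0.1836]
213 [78 79 73 80 82 81 73 45 19  2] [94 89 85 81 80 81 82 85 88 84] [ 0.6398 -0.0469  0.1815] [ 0.642  -0.0074  0.1785]
214 [-3 -2  0 -5 -3 -5 -2  2  4  7] [140 160 165 166 155 115  85  84  82  81] [ 0.4839 -0.04   -0.0001] [ 0.4893  0.0105 -0.0009]
carriage top 0.19105778820018984
```

View pics/c8.png

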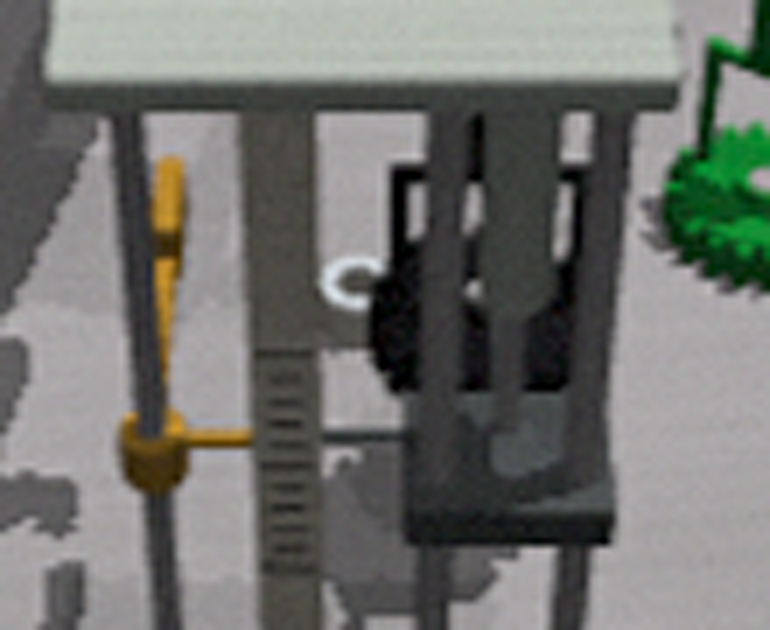

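Brass tip at crop (250,437) and pointer at (325,436) are level. By depth both are about 0.182 m, the gear hangs still and the arm is clear.

```bash
python3 -c "
from plant import ctrl
print(ctrl.sign_off())"
```

```text
the job is handed in; nothing more can be done
None
```

The black gear blank hangs settled on the balance's hook, pulled down about 50 mm. The brass marker is level with the pointer to within about 1–2 mm by my camera measurement, and the job was handed in at about 20 s; the interface returned no verdict.

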